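Pin the drawbar and snap the linchpin's ring shut

TASK

Push the linchpin from the left, fully home, through the slot in the end of the drawbar on the bench stand, with its sprung ring still open on the side nearest you. Then swing the ring round the free end of the drawbar and over the tip of the pin until it snaps shut, and leave the pin locked there, collar against the bar. Do not disturb the other things on the bench.

Things in the scene. Friction and masses are not known exactly. Their poses are not given: they have to be found in the camera images.
- linchpin: Loose steel linchpin, 118 mm long, about 0.27 kg. Origin: on its long axis, where the shank leaves the collar. +x runs along the shank to the tip, +z is up. It stands upright on the bench, origin 29 mm up, and goes in the same way up. A dark upright grip plate forms its rear (x = -61 to -12 mm).
- pin_grip (a point): Middle of the linchpin's grip plate, 42 mm behind its origin (x = -42 mm): the place to hold it. The plate is 49 mm long, 14 mm thick (pin's y) and 58 mm tall (29 mm above and below this point); hold it by its two flat sides, closing along y.
- pin_collar (a point): The linchpin's origin: centre of the collar's front face, at the root of the shank. The collar reaches 12 mm back from here and is 28 mm wide (y) and 44 mm tall.
- pin_tip (a point): End of the linchpin's shank, on its axis, 58 mm ahead of the collar. The shank is a flat bar, 10 mm wide (y) and 20 mm tall (z), its last 14 mm tapered to 3 x 11 mm.
- ring_hinge (a point): Where the ring's hinge crosses the pin's axis, 6 mm behind the collar's front face (x = -6 mm). The hinge is parallel to the pin's z.
- pin_ring (a joint): Angle of the ring. 0: open stop, where it starts, standing out to the pin's -y side. 1.6 rad: closed stop, its far bar just beyond the tip, 0.14 rad past the pin's axis on the +y side. Its direction from the pin's +x towards +y is this minus 1.46 rad. An over-centre spring (0.06 N m at the stops) drives it open below 0.8 rad, shut above; 1 N on the far bar moves it.
- ring_bar (a point): Middle of the ring's far bar, 72 mm from the hinge, level with the pin's axis. The ring is an upright loop of 7 mm round wire: two level legs 25 mm above and below the pin's axis, joined at the far end by this upright bar (straight for 12 mm, then bending into the legs). The legs pass above and below the drawbar with about 4 mm to spare.
- stand: Grey stand fixed to the bench: base 100 x 90 mm, upright block (x = 2 to 48, y = -26 to 26 mm) 122 mm high, screw head to 131 mm. Origin: on the bench below its drawbar, a level square steel bar, 34 x 34 mm, 90 mm up to its axis. The bar runs along x; its free end, at x = -85 mm, points roughly to the robot; +y is its left side as the robot sees it.
- slot_mouth (a point): Centre of the mouth, on the drawbar's left (+y) face, of the slot that goes straight through it from left to right (along the stand's y), 30 mm from the free end. The slot is 13 mm wide (x) and 23 mm tall (z), with 2.5 mm chamfers. The linchpin goes in here; with the pin home, pin_collar lies here.
- slot_exit (a point): Centre of the slot's other mouth, on the drawbar's right (-y) face, 34 mm from slot_mouth; the pin's last 24 mm stick out here.
- side_cutters: Bystander, to be left alone: side cutters with black handles, 104 mm long, 12 mm high. Origin: centre of its underside.
- masking_tape: Bystander, to be left alone: roll of masking tape lying flat, 100 mm across, 25 mm high. Origin: centre of its underside.
- driver_red: Bystander, to be left alone: screwdriver with red handle, 148 mm long, 19 mm high. Origin: centre of its underside.
- transformer: Bystander, to be left alone: small green transformer, 50 x 46 x 52 mm. Origin: centre of its underside.
- flux_bottle: Bystander, to be left alone: small amber bottle, 45 mm across, 107 mm high. Origin: centre of its underside.
- pliers_black: Bystander, to be left alone: long-nosed pliers with black handles, 148 mm long, 12 mm high. Origin: centre of its underside.

How it is judged:
By the outcome, as a careful person would: the job done as asked, in the order asked, and still so for the second after the job is handed in, with the robot touching nothing.
It also fails if it takes over 58 s, if anything falls off the work surface, if the arm or the gripper's body presses on something with over 40 N, if the wrist force passes 120 N, or if a joint passes its speed limit or range.

ROBOT

A 6-joint arm with a two-finger parallel gripper is mounted at the origin on a cart in front of the work surface, level with it; the furniture and walls round the work are solid. World frame = base frame: x ahead of the robot, y to its left, z up, the work surface at z = 0. Lengths are in mm, angles in rad, forces in N, time in s.
With the tool pointing down it reaches from about 250 to 775 mm from the base axis. Payload 4 kg.
Tool frame: the origin (TCP) lies at the very end of the fingers, on their centre line; the grasp point (between the pads) lies 19 mm behind it; z points along the fingers, y is the line along which they close (so a half turn about z gives the same grasp; the last joint's range is limited). The gripper opens to 85 mm and grips with 20 to 120 N. Pads are 22 mm wide; open, the fingers measure 114 mm over their backs; the gripper's body (76 mm by 85 mm) begins 54 mm behind the grasp point. The pads swing forward as they close: fully open they stand 13 mm farther back than shut.
Start: joints at [-0.103, 0.087, 1.371, -0, 1.684, -0.103], TCP at [550.016, -0.006, 231.341] pointing down, gripper open.
Joint ranges: [-3.1, 3.1], [-0.76, 2.03], [0.27, 2.55], [-1.08, 4.22], [0.17, 2.65], [-2.57, 2.57]. Speed limits (rad/s): [2.79, 2.79, 3.14, 3.14, 3.14, 3.14].

INTERFACE

Orientations are given as a 3x3 rotation matrix whose columns are the frame's x, y, z axes.
In Python, from cell import sensors, snapshot, calibration, job_done gives the robot as it stands. The module is installed in compiled form; this text tells all that it offers.
- The arm moves only by the tool arm_command, never from a script. Its argument "motion" is a list of rows, each a list of 5 numbers: the finger opening in m, from 0 to 0.0854, then the shift along the tool's x, y, z in m, then the turn about the tool's z in rad. A call has exactly 8 rows; each row is the pose to reach, as a shift and turn from the pose commanded when the call began, along the tool's axes at that moment; what a row does not reach only later rows make up. A row lasts 1/8 s, in which the tool goes at most 62.5 mm and 10.7 degrees, less where a joint would pass 70% of its speed; a pose out of reach is approached as far as the arm can. A call with a gripper value outside its range is refused whole. The fingers move at their own pace and stop on an object; "squeeze" is the grip in N (left out, the last holds). Time passes only in rows, so rows that repeat a pose let the fingers close, or fill a call up. It gives the time, the measured TCP pose, the force, the opening and the grip force at its end, in the units of the state.
- sensors.observe(): the state, without advancing time (a new reading comes with each control period).
- snapshot(name): name is "scene" or "side" or "wrist"; returns the picture (480x640x3 uint8, red, green, blue); there is no depth.
- calibration(name): a dict with "K" (3x3 intrinsics, pixels), "view" (4x4, takes a point from world to camera coordinates); the wrist camera has in their place "tool_from_camera" (4x4, takes a point from camera to tool coordinates, whose origin is the TCP and whose axes are the flange's). Camera axes: x right, y down, z forward; pixel columns grow to the right and rows downward; lengths in mm; the calibration is good to about 2 mm. A picture is of the moment at which its call begins: read the wrist's pose just before it. calibration takes no time and is no camera call.
- job_done(): hands the job in; it is judged then, once.
The state is a dict: "clock": time; "q": joint angles; "dq": joint speeds; "joint_efforts": joint torques, N m; "position": TCP position; "tool_rot": TCP orientation; "force": force on the tool from outside, world axes, zero at the start; "wrist_torque": the same for the moment, N m; "opening": finger opening in mm; "grip_force": force on a finger pad.
Only numpy, scipy, OpenCV 4.12 (cv2) and the standard library are available. Lean on these libraries where they do the work, as an engineer would, in place of code of your own. Each camera call takes 0.05 s, during which the arm holds its last target. There are 200 camera calls.

## Working session

There is one attempt and no reset: what is moved stays moved. The work goes in short steps, Python scripts to look and compute and a tool call to move; the robot and the scene stay as the last step left them, time stands still between calls to the robot, and variables do not carry over. Pictures are saved under pics/ and viewed, at most 10 in all, crops included, and the job is handed in when it is done.

Besides the shell and the picture viewer there is one more tool, called after "Emit:" by a JSON object that holds its "op" and its "data", one argument or row to a line. arm_command: Moves the arm, as the interface text tells. Its arguments: {"type":"object","properties":{"motion":{"type":"array","items":{"type":"array","items":{"type":"number"}}},"squeeze":{"type":"number"}},"required":["motion"]}

```bash
mkdir -p pics; python3 - <<'E'
from cell import *
import cv2,numpy as np
np.set_printoptions(precision=3,suppress=True)
for n in ["scene","side"]:
    im=snapshot(n); cv2.imwrite(f"pics/{n}0.png",im[:,:,::-1]); c=calibration(n)
    print(n,c["K"],c["view"])
print(calibration("wrist")); s=sensors.observe(); print(s)
E
```

```text
scene [[449.789   0.    323.639]
 [  0.    449.789 238.614]
 [  0.      0.      1.   ]] [[   0.655   -0.755    0.019 -530.078]
 [  -0.54    -0.487   -0.687  267.329]
 [   0.528    0.44    -0.727  729.171]
 [   0.       0.       0.       1.   ]]
side [[589.065   0.    323.063]
 [  0.    589.065 244.474]
 [  0.      0.      1.   ]] [[   0.986   -0.167   -0.019 -622.213]
 [  -0.103   -0.509   -0.855   48.747]
 [   0.133    0.845   -0.518 1521.876]
 [   0.       0.       0.       1.   ]]
{'K': array([[335.557,   0.   , 323.053],
       [  0.   , 335.557, 236.892],
       [  0.   ,   0.   ,   1.   ]]), 'tool_from_camera': array([[   0.002,   -0.955,   -0.298,   76.632],
       [   1.   ,    0.001,    0.001,   -0.129],
       [  -0.   ,   -0.298,    0.955, -142.753],
       [   0.   ,    0.   ,    0.   ,    1.   ]])}
{'clock': 0.1, 'q': array([-0.103,  0.088,  1.372, -0.   ,  1.684, -0.103]), 'dq': array([-0.001, -0.001, -0.004,  0.   ,  0.   ,  0.   ]), 'joint_efforts': array([  0.003, -35.301, -31.422,  -0.   ,   0.008,  -0.   ]), 'position': array([549.56 ,   0.027, 230.233]), 'tool_rot': array([[ 0.   ,  1.   , -0.002],
       [ 1.   , -0.   ,  0.   ],
       [ 0.   , -0.002, -1.   ]]), 'force': array([ 0.438, -0.378, -0.146]), 'wrist_torque': array([-0.017, -0.027,  0.005]), 'grip_force': 0.0, 'opening': 85.4560833551345}
```

View pics/scene0.png

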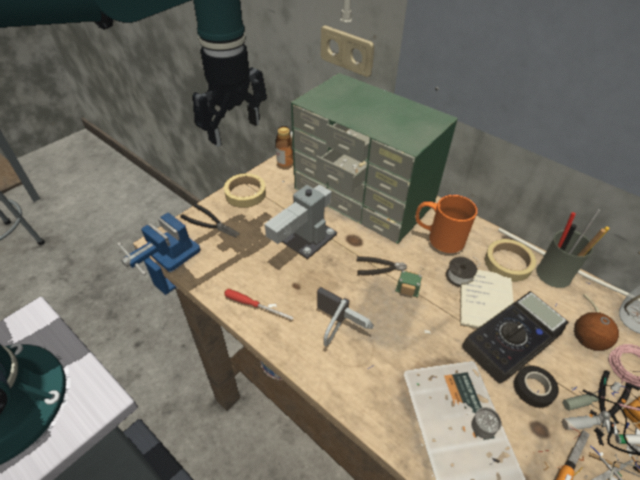

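View pics/side0.png

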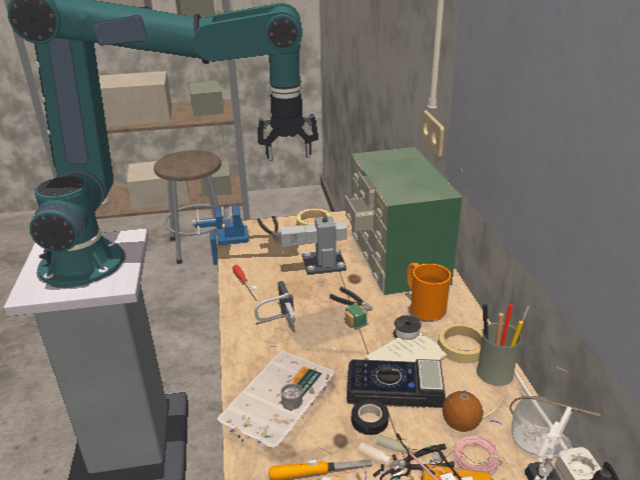

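The scene picture shows the linchpin plate at about (328,300), its shank tip at (370,322) and its ring bar at (327,345). The drawbar's free end is at about (280,232). In the side picture the plate is at (284,290), the ring is on the left at (260,310), and the bar end is at (283,236). I'll enlarge both.

```bash
python3 - <<'E'
import cv2,numpy as np
a=cv2.imread("pics/scene0.png")[172:362,255:388]; b=cv2.imread("pics/side0.png")[205:338,240:373]
a=cv2.resize(a,None,fx=3,fy=3,interpolation=cv2.INTER_CUBIC);b=cv2.resize(b,None,fx=3,fy=3,interpolation=cv2.INTER_CUBIC)
o=np.zeros((600,800,3),np.uint8);o[:a.shape[0],:399]=a;o[:b.shape[0],400:799]=b
cv2.imwrite("pics/crop1.png",o)
E
cat > h.py <<'E'
import numpy as np,cv2
from cell import *
np.set_printoptions(precision=1,suppress=True)
def P(n,view=None):
    c=calibration(n); V=c["view"] if view is None else view
    return c["K"]@V[:3]
def wview(s):
    T=np.eye(4);T[:3,:3]=s["tool_rot"];T[:3,3]=s["position"]
    return np.linalg.inv(T@calibration("wrist")["tool_from_camera"])
def tri(obs): # [(P,(u,v)),...]
    A=np.vstack([np.outer([u,v],p[2])-p[:2] for p,(u,v) in obs])
    A=np.array(A); X=np.linalg.lstsq(A[:,:3],-A[:,3],rcond=None)[0]
    r=[np.array(proj(p,X))-np.array(uv) for p,uv in obs]
    return X,np.abs(r).max()
def proj(p,X):
    w=p@np.append(X,1);return w[:2]/w[2]
def onz(p,uv,z):
    A=np.outer(uv,p[2])-p[:2]
    return np.linalg.solve(A[:,:2],-A[:,3]-A[:,2]*z)
E
```

```text
(no output)
```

View pics/crop1.png

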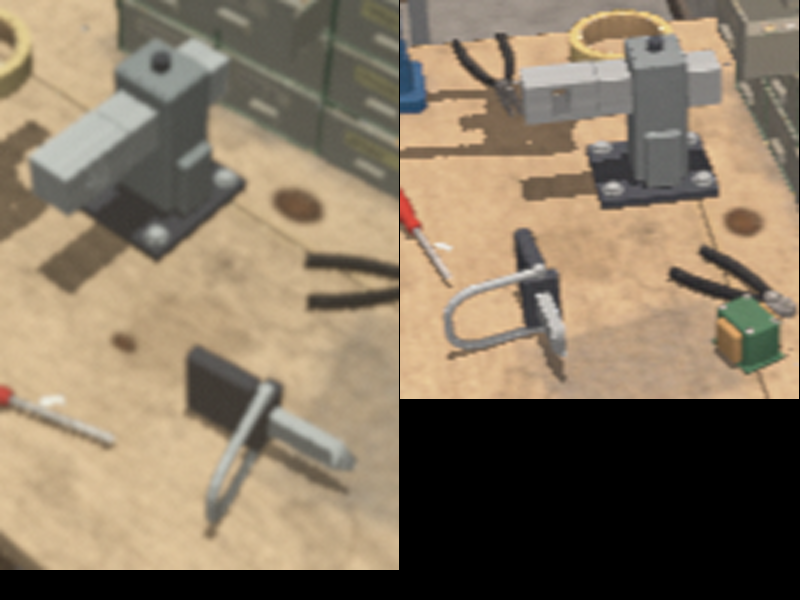

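```bash
python3 - <<'E'
from h import *
a,b=P("scene"),P("side")
pts=dict(tip=((347,459),(558,339)),ringbar=((212,502),(449,325)),platetoprear=((193,350),(524,233)),exit=((97,180),(562,97)),
 barend_topR=((72,182),(523,70)),barend_botR=((70,213),(526,121)),screw=((160,57),(655,44)))
for k,(s,d) in pts.items():
    s=(255+s[0]/3-.3,172+s[1]/3-.3); d=(240+(d[0]-400)/3-.3,205+d[1]/3-.3)
    print(k,*tri([(a,s),(b,d)]))
print("bottle top z107",onz(a,(284,130),107),"tape",onz(a,(245,187),25),"vise top?",onz(a,(185,222),60), onz(a,(168,215),60))
E
```

```text
tip [ 501.9 -375.8   38.1] 0.24362575090793825
ringbar [ 428.1 -333.1   30.2] 1.0200223456366189
platetoprear [ 491.1 -262.8   54.2] 0.3141262571384118
exit [ 535.4 -141.2   95.1] 2.4866486375025545
barend_topR [ 503.6 -153.1  129.1] 3.8888668468585195
barend_botR [ 507.  -142.1   79.3] 0.12600086085578255
screw [ 617.8 -120.3  127.1] 0.8831006207533676
bottle top z107 [765.3  93. ] tape [616.8  82.5] vise top? [431.4  57.1] [420.5 100.7]
```

```bash
cat > snap.py <<'E'
from h import *
import sys,pickle
s=sensors.observe(); im=snapshot("wrist"); n=sys.argv[1]
cv2.imwrite(f"pics/{n}.png",im[:,:,::-1]); pickle.dump(s,open(n+".pkl","wb")); print(s["clock"],s["position"],s["tool_rot"],s["force"],s["opening"])
E
python3 snap.py w1
```

```text
0.1 [549.6   0.  230.2] [[ 0.  1. -0.]
 [ 1. -0.  0.]
 [ 0. -0. -1.]] [ 0.4 -0.4 -0.1] 85.4560833551345
```

Emit:
{"op": "arm_command", "data": {
  "motion": [
    [0.0854, -0.04, -0.01, 0, 0],
    [0.0854, -0.08, -0.02, 0, 0],
    [0.0854, -0.11, -0.03, 0, 0],
    [0.0854, -0.11, -0.03, 0, 0],
    [0.0854, -0.11, -0.03, 0, 0],
    [0.0854, -0.11, -0.03, 0, 0],
    [0.0854, -0.11, -0.03, 0, 0],
    [0.0854, -0.11, -0.03, 0, 0]
  ]
}}

```text
clock: 1.15
position: [520.2, -109.5, 231.3]
tool_rot: [[-0.001, 1.0, 0.0], [1.0, 0.001, 0.0], [0.0, 0.0, -1.0]]
force: [-0.7, 0.2, 0.4]
opening: 85.5
grip_force: 0.0
```

```bash
python3 snap.py w2
```

```text
1.15 [ 520.2 -109.5  231.3] [[-0.  1.  0.]
 [ 1.  0.  0.]
 [ 0.  0. -1.]] [-0.7  0.2  0.4] 85.54154953538686
```

Emit:
{"op": "arm_command", "data": {
  "motion": [
    [0.0854, -0.04, -0.01, 0, 0],
    [0.0854, -0.08, -0.02, 0, 0],
    [0.0854, -0.12, -0.027, 0, 0],
    [0.0854, -0.14, -0.027, 0, 0],
    [0.0854, -0.14, -0.027, 0, 0],
    [0.0854, -0.14, -0.027, 0, 0],
    [0.0854, -0.14, -0.027, 0, 0],
    [0.0854, -0.14, -0.027, 0, 0]
  ]
}}

```text
clock: 2.2
position: [493.3, -249.1, 231.5]
tool_rot: [[-0.001, 1.0, 0.0], [1.0, 0.001, 0.0], [0.0, 0.0, -1.0]]
force: [-0.7, -0.5, 0.6]
opening: 85.3
grip_force: 0.0
```

```bash
python3 snap.py w3
```

```text
2.2 [ 493.3 -249.1  231.5] [[-0.  1.  0.]
 [ 1.  0.  0.]
 [ 0.  0. -1.]] [-0.7 -0.5  0.6] 85.29796552014248
```

Emit:
{"op": "arm_command", "data": {
  "motion": [
    [0.0854, -0.03, 0, 0.02, 0],
    [0.0854, -0.03, 0, 0.04, 0],
    [0.0854, -0.03, 0, 0.06, 0],
    [0.0854, -0.03, 0, 0.07, 0],
    [0.0854, -0.03, 0, 0.07, 0],
    [0.0854, -0.03, 0, 0.07, 0],
    [0.0854, -0.03, 0, 0.07, 0],
    [0.0854, -0.03, 0, 0.07, 0]
  ]
}}

```text
clock: 3.25
position: [493.3, -280.2, 162.1]
tool_rot: [[-0.0, 1.0, 0.001], [1.0, 0.0, -0.001], [-0.001, 0.001, -1.0]]
force: [-0.1, -0.5, -0.2]
opening: 85.5
grip_force: 0.0
```

```bash
python3 snap.py w4; python3 - <<'E'
import cv2,numpy as np
ims=[cv2.resize(cv2.imread(f"pics/w{i}.png"),(400,300),interpolation=cv2.INTER_AREA) for i in (1,2,3,4)]
cv2.imwrite("pics/m1.png",np.vstack([np.hstack(ims[:2]),np.hstack(ims[2:])]))
E
```

```text
3.25 [ 493.3 -280.2  162.1] [[-0.  1.  0.]
 [ 1.  0. -0.]
 [-0.  0. -1.]] [-0.1 -0.5 -0.2] 85.4960033073226
```

View pics/m1.png

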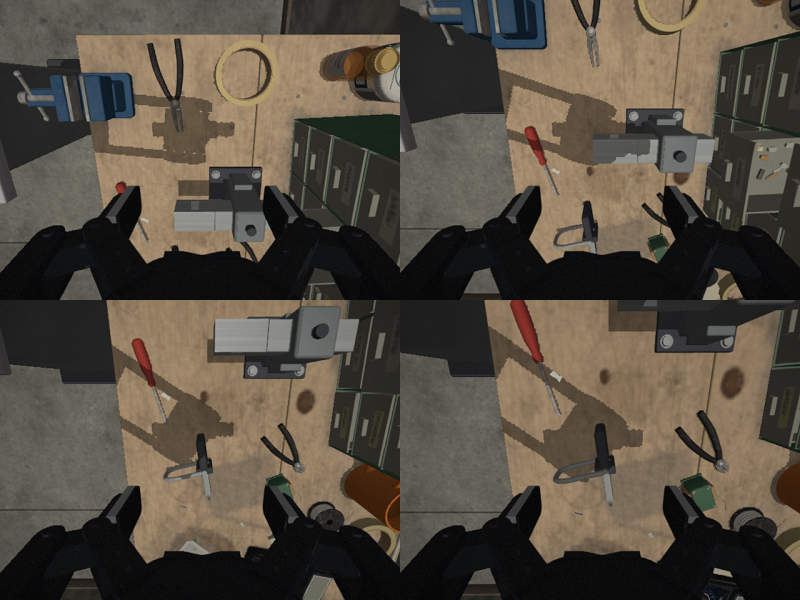

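w1 and w2 show the drawbar and stand: the bar's free end is on the left, at full-resolution pixels of about (280,345) and (305,235). w3 and w4 show the pin upright with the ring on the left. I'll enlarge the four regions.

```bash
python3 - <<'E'
import cv2,numpy as np
o=[]
for i,(x,y) in {1:(265,285),2:(290,160),3:(235,205),4:(220,200)}.items():
    c=cv2.imread(f"pics/w{i}.png")[y:y+150,x:x+200]; c=cv2.convertScaleAbs(c,alpha=1.5,beta=15)
    o.append(cv2.resize(c,(400,300),interpolation=cv2.INTER_CUBIC))
cv2.imwrite("pics/m2.png",np.vstack([np.hstack(o[:2]),np.hstack(o[2:])]))
E
```

```text
(no output)
```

View pics/m2.png

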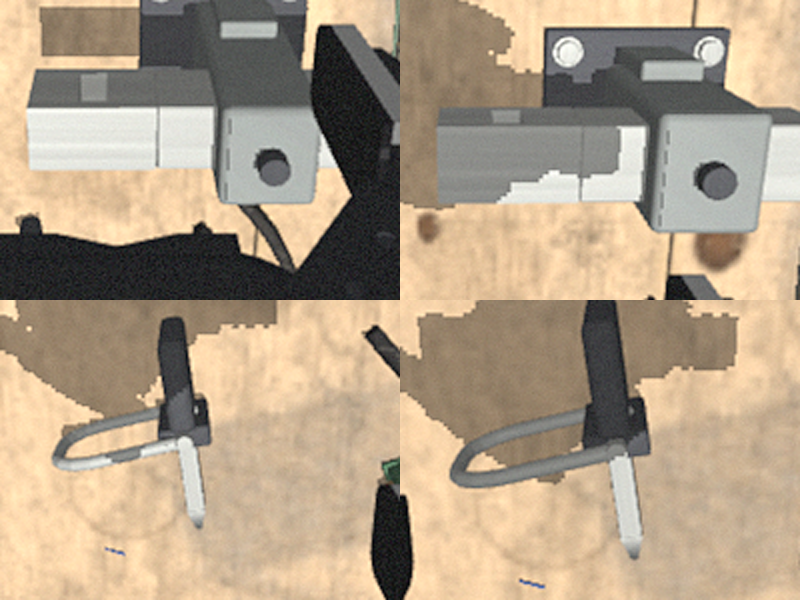

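```bash
cat > m.py <<'E'
from h import *
import pickle
off={1:(265,285),2:(290,160),3:(235,205),4:(220,200)}
cell={1:(0,0),2:(400,0),3:(0,300),4:(400,300)}
def W(i,uv):
    s=pickle.load(open(f"w{i}.pkl","rb"))
    return P2(s),tuple((np.array(uv)-cell[i]+.5)/2-.5+off[i])
def P2(s): return calibration("wrist")["K"]@wview(s)[:3]
if __name__=="__main__":
  for k,i,a,j,b in [("end top +y",1,(29,107),2,(437,124)),("end top -y",1,(28,168),2,(437,203)),("slot",1,(94.5,86.5),2,(506,116)),
   ("screw",1,(273,167),2,(717,180)),("block corner",1,(220,107),2,(663,116)),("step +y",1,(156,107),2,(581,124)),("step -y",1,(156,167),2,(581,203)),("tip",3,(198,524),4,(634,556)),("hinge top",3,(184,441),4,(620,449)),("ring left",3,(54,460),4,(452,476)),("collar R back bot?",3,(209,442),4,(649,453))]:
    print(k,*tri([W(i,a),W(j,b)]))
  p,uv=W(3,(172,319)); print("plate rear top z58",onz(p,uv,58))
  for z in (29,): print("tip on z29",onz(*W(3,(198,524)),z),onz(*W(4,(634,556)),z))
  print("hinge z57", onz(*W(3,(184,441)),57),onz(*W(4,(620,449)),57))
  print("ends z107",[onz(*W(*q),107) for q in [(1,(29,107)),(2,(437,124)),(1,(28,168)),(2,(437,203)),(1,(156,107)),(2,(581,124))]])
  print("screw131",onz(*W(1,(273,167)),131),onz(*W(2,(717,180)),131))
E
python3 m.py
```

```text
end top +y [ 508.8 -103.2  107.4] 0.8343358188984666
end top -y [ 507.5 -138.7  105.1] 0.14655724806124226
slot [ 538.2 -104.5   88.4] 0.724398187599661
screw [ 618.  -120.2  127. ] 0.03902538112674847
block corner [596.1 -96.2 118.5] 1.4495257741515957
step +y [ 567.4 -102.8  108. ] 0.259160430262682
step -y [ 569.  -138.5  104.6] 0.6781071254027324
tip [ 504.8 -353.9   68.8] 0.07987802347889783
hinge top [ 495.4 -246.5  206.7] 0.057589533282282446
ring left [ 428.1 -329.2   46.1] 0.4705016924971801
collar R back bot? [ 508.9 -302.4   82.3] 0.5119571186335179
plate rear top z58 [ 491.3 -248.2]
tip on z29 [ 506.4 -377.5] [ 506.7 -379.2]
hinge z57 [ 497.5 -312.6] [ 499.  -312.3]
ends z107 [array([ 509.4, -103.7]), array([ 508.1, -103.2]), array([ 507.7, -137.1]), array([ 507.8, -138. ]), array([ 567.7, -103.6]), array([ 567.3, -103. ])]
screw131 [ 616.9 -117. ] [ 616.5 -118.8]
```

Stand: the drawbar is aligned with world x, and slot_mouth is at about (538, -103.5, 90). Its free end is at x=508, and the measured heights of 107 and 88 agree with the text. Pin: origin at about (499,-320), pointing along -y and yawed 0.13 towards +x, so pin_grip is at (493.5,-279). I'll go down and grasp it.

Emit:
{"op": "arm_command", "data": {
  "motion": [
    [0.04, 0.0015, 0, 0.02, -0.06],
    [0.04, 0.0015, 0, 0.05, -0.13],
    [0.04, 0.0015, 0, 0.08, -0.13],
    [0.04, 0.0015, 0, 0.105, -0.13],
    [0.04, 0.0015, 0, 0.125, -0.13],
    [0.04, 0.0015, 0, 0.14, -0.13],
    [0.04, 0.0015, 0, 0.149, -0.13],
    [0.04, 0.0015, 0, 0.149, -0.13]
  ],
  "squeeze": 60
}}

```text
clock: 4.3
position: [492.8, -278.4, 11.9]
tool_rot: [[-0.13, 0.992, -0.001], [0.992, 0.13, 0.001], [0.001, -0.001, -1.0]]
force: [0.6, -0.2, 0.0]
opening: 40.2
grip_force: 0.0
```

Emit:
{"op": "arm_command", "data": {
  "motion": [
    [0.02, 0, 0, 0, 0],
    [0.005, 0, 0, 0, 0],
    [0.005, 0, 0, 0, 0],
    [0.005, 0, 0, 0, 0],
    [0.005, 0, 0, 0, 0],
    [0.005, 0, 0, 0, 0],
    [0.005, 0, 0, 0, 0],
    [0.005, 0, 0, 0, 0]
  ],
  "squeeze": 60
}}

```text
clock: 5.3
position: [493.7, -279.0, 13.5]
tool_rot: [[-0.13, 0.992, 0.002], [0.992, 0.13, -0.001], [-0.001, 0.002, -1.0]]
force: [-0.6, 0.7, 4.8]
opening: 13.6
grip_force: 59.0
```

Emit:
{"op": "arm_command", "data": {
  "motion": [
    [0.005, 0, 0, -0.005, 0],
    [0.005, 0, 0, -0.02, 0],
    [0.005, 0, 0, -0.045, 0],
    [0.005, 0, 0, -0.08, 0],
    [0.005, 0, 0, -0.11, 0],
    [0.005, 0, 0, -0.14, 0],
    [0.005, 0, 0, -0.155, 0],
    [0.005, 0, 0, -0.155, 0]
  ]
}}

```text
clock: 6.3
position: [493.5, -278.8, 168.5]
tool_rot: [[-0.13, 0.992, 0.002], [0.992, 0.13, -0.001], [-0.002, 0.002, -1.0]]
force: [-0.8, 0.0, -2.0]
opening: 13.6
grip_force: 58.4
```

Emit:
{"op": "arm_command", "data": {
  "motion": [
    [0.005, 0.02, 0.006, 0, 0.02],
    [0.005, 0.06, 0.017, 0, 0.04],
    [0.005, 0.11, 0.031, 0, 0.06],
    [0.005, 0.16, 0.046, 0, 0.08],
    [0.005, 0.21, 0.06, 0, 0.1],
    [0.005, 0.255, 0.073, 0, 0.12],
    [0.005, 0.285, 0.081, 0, 0.13],
    [0.005, 0.293, 0.083, 0, 0.13]
  ]
}}

```text
clock: 7.3
position: [536.4, 24.7, 165.2]
tool_rot: [[-0.003, 1.0, -0.004], [1.0, 0.003, 0.0], [0.0, -0.004, -1.0]]
force: [-0.8, -0.8, -3.0]
opening: 13.1
grip_force: 58.4
```

Emit:
{"op": "arm_command", "data": {
  "motion": [
    [0.005, 0, 0, 0.01, 0],
    [0.005, 0, 0, 0.03, 0],
    [0.005, 0, 0, 0.05, 0],
    [0.005, 0, 0, 0.07, 0],
    [0.005, 0, 0, 0.085, 0],
    [0.005, 0, 0, 0.093, 0],
    [0.005, 0, 0, 0.093, 0],
    [0.005, 0, 0, 0.093, 0]
  ]
}}

```text
clock: 8.3
position: [538.0, 22.6, 75.2]
tool_rot: [[0.0, 1.0, 0.002], [1.0, -0.0, -0.0], [-0.0, 0.002, -1.0]]
force: [0.1, 0.9, -1.7]
opening: 13.5
grip_force: 58.4
```

```bash
python3 snap.py w5; python3 - <<'E'
from h import *
o=[]
w=cv2.imread("pics/w5.png"); cv2.imwrite("pics/w5.png",w)
im=snapshot("scene")[:,:,::-1];cv2.imwrite("pics/s5.png",im); im2=snapshot("side")[:,:,::-1];cv2.imwrite("pics/d5.png",im2)
c=lambda i,x,y,n=100,h=75:cv2.resize(cv2.convertScaleAbs(i[y:y+h,x:x+n],alpha=1.3,beta=10),(400,300),interpolation=cv2.INTER_CUBIC)
o=[c(w,210,250,200,150),c(w,110,100,400,300),c(im,235,175),c(im2,265,200)]
cv2.imwrite("pics/m3.png",np.vstack([np.hstack(o[:2]),np.hstack(o[2:])]))
E
```

```text
8.3 [538.   22.6  75.2] [[ 0.  1.  0.]
 [ 1. -0. -0.]
 [-0.  0. -1.]] [ 0.1  0.9 -1.7] 13.49021222576647
```

View pics/m3.png

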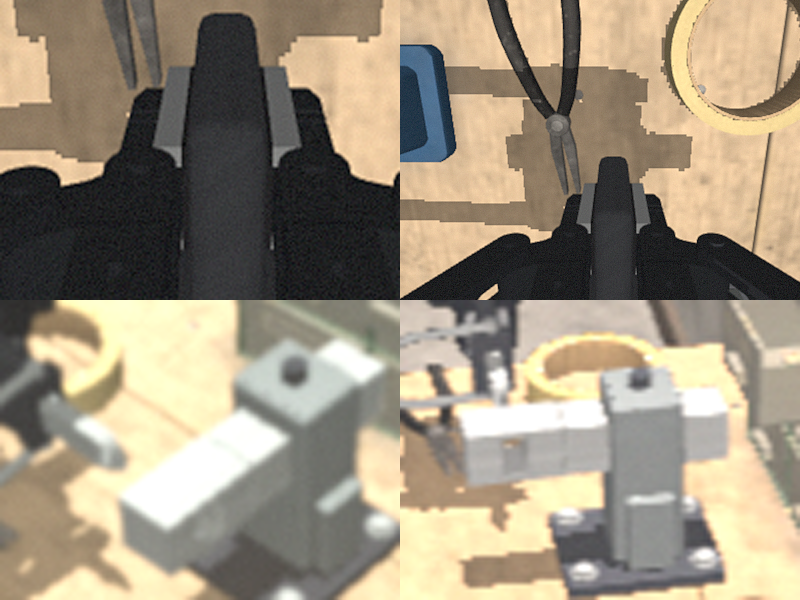

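```bash
python3 - <<'E'
from h import *
a,b=P("scene"),P("side")
for k,s,d in [("tip",(113,456),(501,387)),("end top+y",(121,497),(463,409)),("end top-y",(160,537),(466,437)),("exit hole",None,(514,457)),("screw",(293,368),(641,377))]:
    d=(265+(d[0]-400)/4-.4,200+d[1]/4-75-.4)
    if s is None: continue
    s=(235+s[0]/4-.4,175+(s[1]-300)/4-.4)
    print(k,*tri([(a,s),(b,d)]))
for X in [(538,-77.6,90),(508.2,-103.5,107),(508.2,-137.7,107),(617,-119,131)]:
    s=proj(a,X);d=proj(b,X); print(X,(s-[235,175])*4+[2,302],(d-[265,200])*4+[402,302])
E
```

```text
tip [534.4 -74.9 102.5] 2.4444632252742053
end top+y [ 508.5 -107.5  109.5] 0.8301864838277879
end top-y [ 506.4 -136.4  105.5] 1.669356794761086
screw [ 617.6 -120.3  127.5] 0.08207088909603044
(538, -77.6, 90) [126.  463.3] [506.  410.1]
(508.2, -103.5, 107) [116.3 494.2] [461.6 411.2]
(508.2, -137.7, 107) [166.1 527.9] [467.6 438.7]
(617, -119, 131) [290.6 362.2] [639.9 371.6]
```

The wrist view shows the plate centred between the pads. In the scene and side crops the tip looks a few mm off the prediction, but the bar hides part of it in the side view. I'll raise the pin clear of the bar and measure it properly.

Emit:
{"op": "arm_command", "data": {
  "motion": [
    [0.005, 0, 0, -0.01, 0],
    [0.005, 0, 0, -0.03, 0],
    [0.005, 0, 0, -0.045, 0],
    [0.005, 0, 0, -0.06, 0],
    [0.005, 0, 0, -0.06, 0],
    [0.005, 0, 0, -0.06, 0],
    [0.005, 0, 0, -0.06, 0],
    [0.005, 0, 0, -0.06, 0]
  ]
}}

```text
clock: 9.45
position: [536.9, 22.8, 133.5]
tool_rot: [[0.0, 1.0, -0.001], [1.0, -0.0, 0.0], [0.0, -0.001, -1.0]]
force: [-0.4, 0.0, -2.5]
opening: 13.4
grip_force: 58.5
```

```bash
python3 - <<'E'
from h import *
s=sensors.observe();print(s["position"],s["tool_rot"])
im=snapshot("scene")[:,:,::-1];cv2.imwrite("pics/s6.png",im); im2=snapshot("side")[:,:,::-1];cv2.imwrite("pics/d6.png",im2)
p=s["position"]
for n in("scene","side"): print(proj(P(n),p+[0,-100,15]),proj(P(n),p+[0,-42,15]),proj(P(n),p+[0,19,44]))
c=lambda i,x,y:cv2.resize(cv2.convertScaleAbs(i[y:y+100,x:x+66],alpha=1.3,beta=10),(396,600),interpolation=cv2.INTER_CUBIC)
a=np.round(proj(P("scene"),p+[0,-60,15])-[33,50]).astype(int);b=np.round(proj(P("side"),p+[-30,-60,15])-[33,50]).astype(int);print(a,b)
cv2.imwrite("pics/m4.png",np.hstack([c(im,*a),c(im2,*b)]))
E
```

```text
[536.9  22.8 133.5] [[ 0.  1. -0.]
 [ 1. -0.  0.]
 [ 0. -0. -1.]]
[263.2 193.6] [243.  180.7] [220.8 156.4]
[289.4 206.3] [286.7 196. ] [283.5 175.7]
[216 135] [243 150]
```

View pics/m4.png

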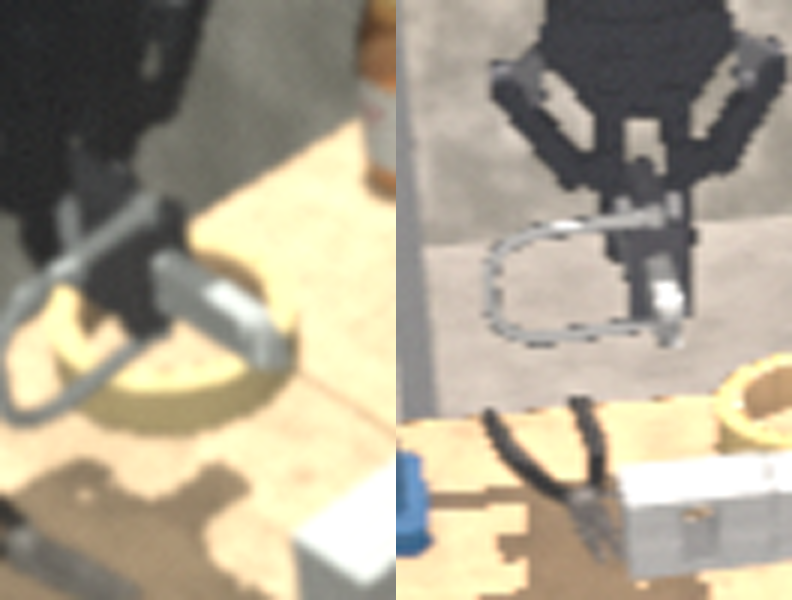

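```bash
python3 - <<'E'
from h import *
a,b=P("scene"),P("side")
f=lambda c,o,x0:((c[0]-x0+.5)/6-.5+o[0],(c[1]+.5)/6-.5+o[1])
for k,s,d,X in [("tip",(278,350),(670,330),(537,-77.2,148.5)),("ringbar",(6,362),(490,283),(465.4,-21.2,148.5)),("end+y",(298,540),(622,468),(508.2,-103.5,107)),("platetop rear",(78,150),(640,165),(537,41.8,177.5))]:
    s=f(s,(216,135),0);d=f(d,(243,150),396)
    print(k,*tri([(a,s),(b,d)]),X,"scene err",s-proj(a,X),"side err",d-proj(b,X))
E
```

```text
tip [534.  -77.4 153.3] 0.3769456681536383 (537, -77.2, 148.5) scene err [-1.3 -0.7] side err [-1.2 -1.7]
ringbar [465.4 -26.  158.3] 1.248670109091023 (465.4, -21.2, 148.5) scene err [ 1.1 -4. ] side err [-0.4 -2.2]
end+y [ 508.1 -108.8  108.4] 0.7143099335654597 (508.2, -103.5, 107) scene err [1.7 1.5] side err [0.3 0.3]
platetop rear [533.4  12.1 187.1] 0.2502240380059675 (537, 41.8, 177.5) scene err [7.8 3.2] side err [-0.3  1.3]
```

```bash
python3 - <<'E'
from h import *
b=P("side")
for X in [(538.2,-137.5,90),(535.2,-137.5,90),(508.2,-137.5,107),(508.2,-137.5,73)]: print(X,(proj(b,X)-[243,150]+.5)*6+[395.5,-.5])
print(sensors.observe()["position"])
E
```

```text
(538.2, -137.5, 90) [705.  536.1]
(535.2, -137.5, 90) [697.6 536.9]
(508.2, -137.5, 107) [628.9 507.2]
(508.2, -137.5, 73) [633.5 579.6]
[537.1  22.8 133.9]
```

The tip is within capture of the chamfer and its own taper; I estimate about 2 mm low in x and 2 mm high. I'll correct for that, go back down and start in slowly.

Emit:
{"op": "arm_command", "data": {
  "motion": [
    [0.005, 0, 0.002, 0.01, 0],
    [0.005, 0, 0.002, 0.025, 0],
    [0.005, 0, 0.002, 0.045, 0],
    [0.005, 0, 0.002, 0.0605, 0],
    [0.005, -0.005, 0.002, 0.0605, 0],
    [0.005, -0.012, 0.002, 0.0605, 0],
    [0.005, -0.018, 0.002, 0.0605, 0],
    [0.005, -0.018, 0.002, 0.0605, 0]
  ]
}}

```text
clock: 10.55
position: [539.9, 4.0, 74.7]
tool_rot: [[0.001, 1.0, 0.002], [1.0, -0.001, -0.0], [-0.0, 0.002, -1.0]]
force: [-0.4, -0.0, -1.3]
opening: 13.1
grip_force: 58.5
```

Emit:
{"op": "arm_command", "data": {
  "motion": [
    [0.005, -0.003, 0, 0, 0],
    [0.005, -0.006, 0, 0, 0],
    [0.005, -0.009, 0, 0, 0],
    [0.005, -0.012, 0, 0, 0],
    [0.005, -0.015, 0, 0, 0],
    [0.005, -0.018, 0, 0, 0],
    [0.005, -0.018, 0, 0, 0],
    [0.005, -0.018, 0, 0, 0]
  ]
}}

```text
clock: 11.55
position: [539.4, -13.2, 73.8]
tool_rot: [[0.0, 1.0, 0.0], [1.0, -0.0, 0.0], [0.0, 0.0, -1.0]]
force: [0.0, -0.2, -2.0]
opening: 13.3
grip_force: 58.5
```

Emit:
{"op": "arm_command", "data": {
  "motion": [
    [0.005, -0.004, 0, 0, 0],
    [0.005, -0.008, 0, 0, 0],
    [0.005, -0.012, 0, 0, 0],
    [0.005, -0.016, 0, 0, 0],
    [0.005, -0.02, 0, 0, 0],
    [0.005, -0.02, 0, 0, 0],
    [0.005, -0.02, 0, 0, 0],
    [0.005, -0.02, 0, 0, 0]
  ]
}}

```text
clock: 12.55
position: [539.3, -33.1, 73.8]
tool_rot: [[-0.0, 1.0, 0.0], [1.0, 0.0, 0.0], [0.0, 0.0, -1.0]]
force: [-0.5, -1.4, -2.8]
opening: 13.5
grip_force: 58.5
```

Emit:
{"op": "arm_command", "data": {
  "motion": [
    [0.005, -0.005, 0, 0, 0],
    [0.005, -0.01, 0, 0, 0],
    [0.005, -0.014, 0, 0, 0],
    [0.005, -0.018, 0, 0, 0],
    [0.005, -0.021, 0, 0, 0],
    [0.005, -0.024, 0, 0, 0],
    [0.005, -0.024, 0, 0, 0],
    [0.005, -0.024, 0, 0, 0]
  ]
}}

```text
clock: 13.55
position: [539.3, -57.2, 73.8]
tool_rot: [[0.0, 1.0, 0.0], [1.0, -0.0, 0.0], [0.0, 0.0, -1.0]]
force: [0.2, 0.3, -2.3]
opening: 13.3
grip_force: 58.5
```

Emit:
{"op": "arm_command", "data": {
  "motion": [
    [0.005, -0.001, 0, 0, 0],
    [0.005, -0.002, 0, 0, 0],
    [0.005, -0.003, 0, 0, 0],
    [0.005, -0.004, 0, 0, 0],
    [0.005, -0.004, 0, 0, 0],
    [0.005, -0.004, 0, 0, 0],
    [0.005, -0.004, 0, 0, 0],
    [0.005, -0.004, 0, 0, 0]
  ]
}}

```text
clock: 14.55
position: [539.3, -61.2, 73.8]
tool_rot: [[0.0, 1.0, 0.0], [1.0, -0.0, -0.0], [-0.0, 0.0, -1.0]]
force: [0.2, -0.2, -2.3]
opening: 13.3
grip_force: 58.5
```

Emit:
{"op": "arm_command", "data": {
  "motion": [
    [0.005, -0.0005, 0, 0, 0],
    [0.005, -0.001, 0, 0, 0],
    [0.005, -0.0015, 0, 0, 0],
    [0.005, -0.002, 0, 0, 0],
    [0.005, -0.0025, 0, 0, 0],
    [0.005, -0.003, 0, 0, 0],
    [0.005, -0.003, 0, 0, 0],
    [0.005, -0.003, 0, 0, 0]
  ]
}}

```text
clock: 15.55
position: [539.3, -62.4, 73.9]
tool_rot: [[-0.001, 1.0, -0.0], [1.0, 0.001, 0.003], [0.003, -0.0, -1.0]]
force: [-1.8, 5.9, -0.9]
opening: 13.4
grip_force: 58.7
```

```bash
python3 - <<'E'
from h import *
s=sensors.observe();print(s["position"],s["force"],s["wrist_torque"])
im=snapshot("scene")[:,:,::-1]; im2=snapshot("side")[:,:,::-1]
c=lambda i,x,y:cv2.resize(cv2.convertScaleAbs(i[y:y+100,x:x+66],alpha=1.3,beta=10),(396,600),interpolation=cv2.INTER_CUBIC)
cv2.imwrite("pics/m5.png",np.hstack([c(im,240,165),c(im2,255,170)]))
E
```

```text
[539.3 -62.4  73.9] [-1.8  5.9 -0.9] [1.  0.1 0. ]
```

View pics/m5.png

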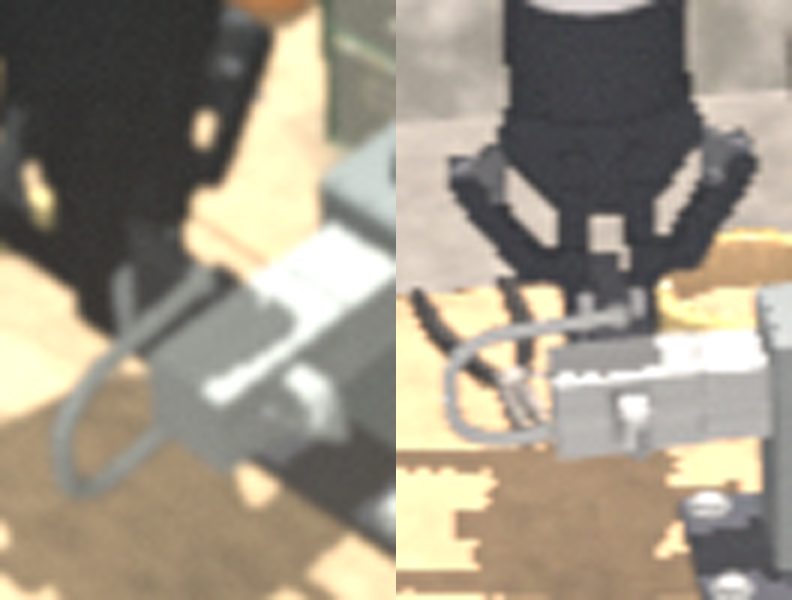

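The pin is through the slot, with its tip showing on the right face at about (320,395) in the scene crop and (633,410) in the side crop. The ring is still open on the near side. Contact is felt at y=-62.4, which is where home should be. I'll press a little more, release and rise.

Emit:
{"op": "arm_command", "data": {
  "motion": [
    [0.005, -0.001, 0, 0, 0],
    [0.005, -0.002, 0, 0, 0],
    [0.005, -0.003, 0, 0, 0],
    [0.005, -0.003, 0, 0, 0],
    [0.005, -0.003, 0, 0, 0],
    [0.005, -0.003, 0, 0, 0],
    [0.005, -0.003, 0, 0, 0],
    [0.005, -0.003, 0, 0, 0]
  ]
}}

```text
clock: 16.65
position: [539.2, -62.3, 74.1]
tool_rot: [[-0.002, 1.0, -0.0], [1.0, 0.002, 0.009], [0.009, -0.0, -1.0]]
force: [-2.1, 14.3, -0.2]
opening: 13.3
grip_force: 59.0
```

Emit:
{"op": "arm_command", "data": {
  "motion": [
    [0.005, 0.003, 0, 0, 0],
    [0.005, 0.003, 0, 0, 0],
    [0.02, 0.003, 0, 0, 0],
    [0.035, 0.003, 0, 0, 0],
    [0.035, 0.003, 0, 0, 0],
    [0.035, 0.003, 0, 0, 0],
    [0.035, 0.003, 0, 0, 0],
    [0.035, 0.003, 0, 0, 0]
  ]
}}

```text
clock: 17.65
position: [539.4, -64.3, 73.8]
tool_rot: [[0.0, 1.0, 0.0], [1.0, -0.0, -0.0], [-0.0, 0.0, -1.0]]
force: [-1.2, -0.6, 0.2]
opening: 35.2
grip_force: 0.0
```

Emit:
{"op": "arm_command", "data": {
  "motion": [
    [0.035, 0, 0, -0.01, 0],
    [0.035, 0, 0, -0.03, 0],
    [0.035, 0, 0, -0.055, 0],
    [0.035, 0, 0, -0.08, 0],
    [0.035, 0, 0, -0.1, 0],
    [0.035, 0, 0, -0.11, 0],
    [0.035, 0, 0, -0.11, 0],
    [0.035, 0, 0, -0.11, 0]
  ]
}}

```text
clock: 18.65
position: [538.8, -64.1, 182.8]
tool_rot: [[-0.0, 1.0, -0.002], [1.0, 0.0, 0.0], [0.0, -0.002, -1.0]]
force: [-0.1, 0.7, 0.2]
opening: 34.5
grip_force: 0.0
```

```bash
python3 snap.py w7; python3 - <<'E'
from h import *
im=snapshot("scene")[:,:,::-1]; im2=snapshot("side")[:,:,::-1]; w=cv2.imread("pics/w7.png")
c=lambda i,x,y,n,k:cv2.resize(cv2.convertScaleAbs(i[y:y+n,x:x+n],alpha=1.3,beta=10),(k,k),interpolation=cv2.INTER_CUBIC)
o=np.zeros((600,800,3),np.uint8)
o[:300,:300]=c(im,245,170,75,300);o[300:,:300]=c(im2,255,195,75,300);o[:375,300:]=cv2.resize(w,(500,375))
cv2.imwrite("pics/m6.png",o)
E
```

```text
18.65 [538.8 -64.1 182.8] [[-0.  1. -0.]
 [ 1.  0.  0.]
 [ 0. -0. -1.]] [-0.1  0.7  0.2] 34.51344967840495
```

View pics/m6.png

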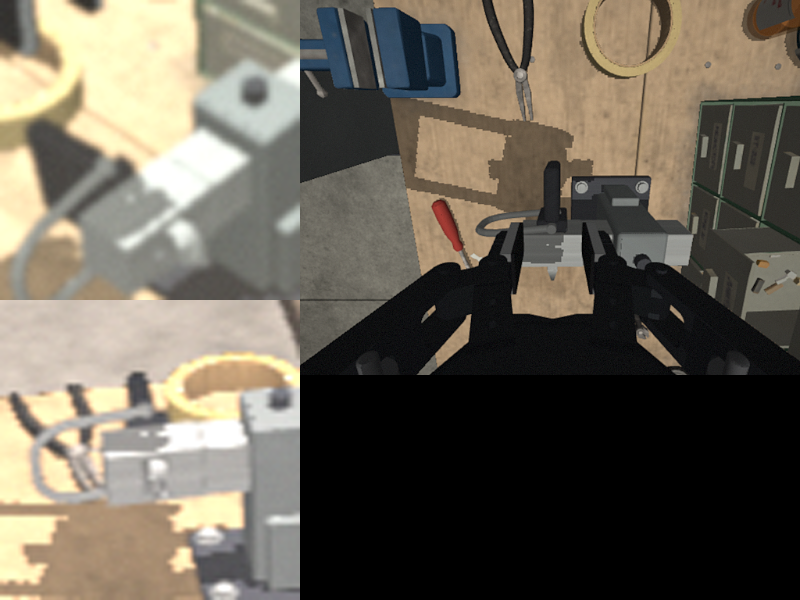

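The pin hangs in the slot with its collar at the bar and the tip showing on the right face. The ring is open on the near side, with its outer bend at about (478,225) in the wrist panel. I'll check the ring position.

```bash
python3 - <<'E'
from h import *
import pickle
s=pickle.load(open("w7.pkl","rb")); p=calibration("wrist")["K"]@wview(s)[:3]
for n,uv,z in [("bend outer",(478,226),115),("bend outer",(478,226),90),("plate rear bottom",(552,162),61),("tip",(552,279),90),("bar end +y",(513,233),107)]:
    print(n,z,onz(p,((uv[0]-300)*1.28,uv[1]*1.28),z))
E
```

```text
bend outer 115 [473.  -91.2]
bend outer 90 [ 465.2 -103.5]
plate rear bottom 61 [538.3 -45.1]
tip 90 [ 538.5 -165.1]
bar end +y 107 [ 502.4 -102.2]
```

Emit:
{"op": "arm_command", "data": {
  "motion": [
    [0.0, -0.003, -0.015, 0, 0],
    [0.0, -0.008, -0.045, 0, -0.15],
    [0.0, -0.015, -0.075, 0, -0.3],
    [0.0, -0.02, -0.092, 0, -0.42],
    [0.0, -0.02, -0.092, 0, -0.5],
    [0.0, -0.02, -0.092, 0, -0.5],
    [0.0, -0.02, -0.092, 0, -0.5],
    [0.0, -0.02, -0.092, 0, -0.5]
  ],
  "squeeze": 20
}}

```text
clock: 19.8
position: [447.3, -84.2, 183.7]
tool_rot: [[-0.479, 0.878, -0.0], [0.878, 0.479, 0.0], [0.0, -0.0, -1.0]]
force: [0.6, -0.0, 0.5]
opening: 0.5
grip_force: 0.0
```

Emit:
{"op": "arm_command", "data": {
  "motion": [
    [0.0, 0, 0, 0.015, 0],
    [0.0, 0, 0, 0.035, 0],
    [0.0, 0, 0, 0.055, 0],
    [0.0, 0, 0, 0.075, 0],
    [0.0, 0, 0, 0.09, 0],
    [0.0, 0, 0, 0.1, 0],
    [0.0, 0, 0, 0.1, 0],
    [0.0, 0, 0, 0.1, 0]
  ]
}}

```text
clock: 20.8
position: [447.9, -84.4, 84.5]
tool_rot: [[-0.479, 0.878, 0.001], [0.878, 0.479, -0.0], [-0.001, 0.001, -1.0]]
force: [-0.3, -0.7, -0.4]
opening: 0.1
grip_force: 0.0
```

Emit:
{"op": "arm_command", "data": {
  "motion": [
    [0.0, -0.006, -0.001, 0, 0],
    [0.0, -0.012, -0.002, 0, 0],
    [0.0, -0.018, -0.003, 0, 0],
    [0.0, -0.024, -0.004, 0, 0],
    [0.0, -0.03, -0.005, 0, 0],
    [0.0, -0.036, -0.006, 0, 0],
    [0.0, -0.041, -0.007, 0, 0],
    [0.0, -0.041, -0.007, 0, 0]
  ]
}}

```text
clock: 21.8
position: [460.3, -124.4, 83.7]
tool_rot: [[-0.479, 0.878, -0.001], [0.878, 0.479, -0.001], [0.0, -0.002, -1.0]]
force: [-5.9, -1.6, 1.1]
opening: -0.0
grip_force: 2.7
```

Emit:
{"op": "arm_command", "data": {
  "motion": [
    [0.0, -0.007, 0.001, 0, 0],
    [0.0, -0.014, 0.003, 0, 0],
    [0.0, -0.021, 0.005, 0, 0],
    [0.0, -0.028, 0.006, 0, 0],
    [0.0, -0.033, 0.009, 0, 0],
    [0.0, -0.037, 0.011, 0, 0],
    [0.0, -0.04, 0.013, 0, 0],
    [0.0, -0.04, 0.013, 0, 0]
  ]
}}

```text
clock: 22.8
position: [491.7, -152.4, 83.8]
tool_rot: [[-0.479, 0.878, 0.0], [0.878, 0.479, 0.0], [-0.0, 0.0, -1.0]]
force: [0.7, -1.1, -0.3]
opening: -0.1
grip_force: 0.0
```

```bash
python3 - <<'E'
from h import *
s=sensors.observe();print(s["position"],s["force"])
for n in("scene","side"):cv2.imwrite(f"pics/{n}8.png",snapshot(n)[:,:,::-1])
E
```

```text
[ 491.7 -152.4   83.8] [ 0.7 -1.1 -0.3]
```

Emit:
{"op": "arm_command", "data": {
  "motion": [
    [0.0, 0.01, -0.018, 0, 0],
    [0.0, 0.02, -0.036, 0, 0],
    [0.0, 0.02, -0.036, -0.03, 0],
    [0.0, 0.02, -0.036, -0.07, 0],
    [0.0, 0.02, -0.036, -0.11, 0],
    [0.0, 0.02, -0.036, -0.15, 0],
    [0.0, 0.02, -0.036, -0.17, 0],
    [0.0, 0.02, -0.036, -0.17, 0]
  ]
}}

```text
clock: 23.9
position: [451.0, -152.4, 256.0]
tool_rot: [[-0.48, 0.878, 0.004], [0.878, 0.48, -0.002], [-0.004, 0.003, -1.0]]
force: [-0.9, -0.7, -0.2]
opening: 0.1
grip_force: 0.0
```

```bash
python3 snap.py w9; python3 - <<'E'
from h import *
im=snapshot("scene")[:,:,::-1]; im2=snapshot("side")[:,:,::-1]; w=cv2.imread("pics/w9.png")
c=lambda i,x,y,n,k:cv2.resize(cv2.convertScaleAbs(i[y:y+n,x:x+n],alpha=1.3,beta=10),(k,k),interpolation=cv2.INTER_CUBIC)
o=np.zeros((600,800,3),np.uint8)
o[:400,:400]=c(im,240,170,80,400);o[:400,400:]=c(im2,255,190,80,400);o[400:,:266]=cv2.resize(w,(266,200));o[400:,266:532]=cv2.resize(im,(266,200));o[400:,532:798]=cv2.resize(im2,(266,200))
cv2.imwrite("pics/m7.png",o)
E
```

```text
23.9 [ 451.  -152.4  256. ] [[-0.5  0.9  0. ]
 [ 0.9  0.5 -0. ]
 [-0.   0.  -1. ]] [-0.9 -0.7 -0.2] 0.05053970875995954
```

View pics/m7.png

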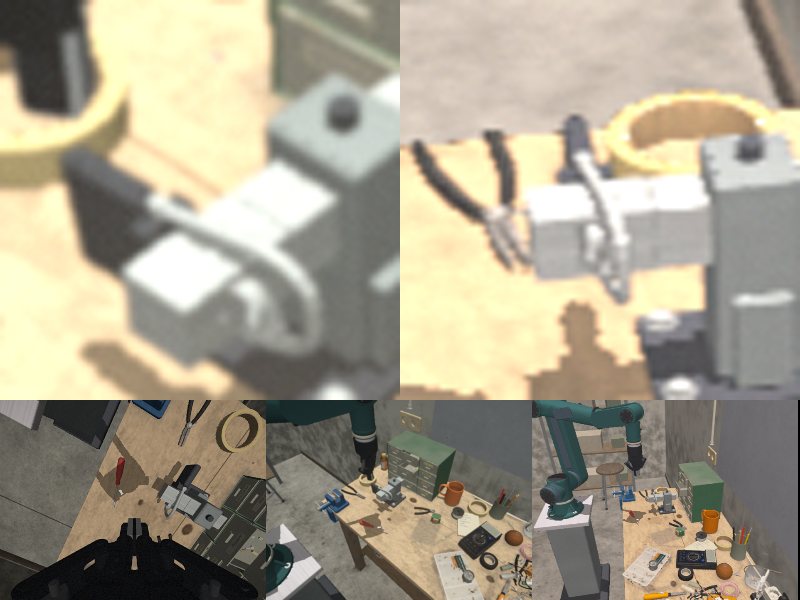

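The ring has snapped round past the tip: its far bar is at (300,330) in the scene crop and (620,285) in the side crop, just right of the tip. The other things look undisturbed. The ring leaves a few mm of axial play, so I'll press the plate's rear gently to seat the collar against the bar.

Emit:
{"op": "arm_command", "data": {
  "motion": [
    [0.0, 0.01, 0.018, 0, 0.1],
    [0.0, 0.025, 0.044, 0, 0.2],
    [0.0, 0.042, 0.074, 0, 0.3],
    [0.0, 0.059, 0.103, 0, 0.4],
    [0.0, 0.074, 0.13, 0, 0.5],
    [0.0, 0.083, 0.1445, 0, 0.5],
    [0.0, 0.083, 0.1445, 0, 0.5],
    [0.0, 0.083, 0.1445, 0, 0.5]
  ]
}}

```text
clock: 25.05
position: [536.8, -10.8, 253.5]
tool_rot: [[0.0, 1.0, -0.001], [1.0, -0.0, -0.001], [-0.001, -0.001, -1.0]]
force: [0.3, 0.2, 0.3]
opening: -0.0
grip_force: 0.0
```

Emit:
{"op": "arm_command", "data": {
  "motion": [
    [0.0, 0, 0, 0.02, 0],
    [0.0, 0, 0, 0.055, 0],
    [0.0, 0, 0, 0.09, 0],
    [0.0, 0, 0, 0.125, 0],
    [0.0, 0, 0, 0.155, 0],
    [0.0, 0, 0, 0.17, 0],
    [0.0, 0, 0, 0.174, 0],
    [0.0, 0, 0, 0.174, 0]
  ]
}}

```text
clock: 26.05
position: [537.9, -10.4, 80.9]
tool_rot: [[0.0, 1.0, 0.002], [1.0, -0.0, -0.0], [-0.0, 0.002, -1.0]]
force: [0.1, 0.3, -0.0]
opening: -0.0
grip_force: 0.0
```

Emit:
{"op": "arm_command", "data": {
  "motion": [
    [0.0, -0.004, 0, 0, 0],
    [0.0, -0.008, 0, 0, 0],
    [0.0, -0.011, 0, 0, 0],
    [0.0, -0.014, 0, 0, 0],
    [0.0, -0.016, 0, 0, 0],
    [0.0, -0.018, 0, 0, 0],
    [0.0, -0.019, 0, 0, 0],
    [0.0, -0.019, 0, 0, 0]
  ]
}}

```text
clock: 27.05
position: [537.3, -28.6, 79.9]
tool_rot: [[-0.0, 1.0, 0.0], [1.0, 0.0, 0.001], [0.001, 0.0, -1.0]]
force: [0.5, 2.1, -0.2]
opening: -0.3
grip_force: 0.9
```

Emit:
{"op": "arm_command", "data": {
  "motion": [
    [0.0, -0.0005, 0, 0, 0],
    [0.0, -0.001, 0, 0, 0],
    [0.0, -0.0015, 0, 0, 0],
    [0.0, -0.002, 0, 0, 0],
    [0.0, -0.0025, 0, 0, 0],
    [0.0, -0.003, 0, 0, 0],
    [0.0, -0.003, 0, 0, 0],
    [0.0, -0.003, 0, 0, 0]
  ]
}}

```text
clock: 28.05
position: [537.6, -29.5, 80.7]
tool_rot: [[-0.001, 1.0, 0.001], [1.0, 0.001, 0.005], [0.005, 0.001, -1.0]]
force: [-0.8, 9.6, 3.7]
opening: 0.0
grip_force: 4.6
```

Emit:
{"op": "arm_command", "data": {
  "motion": [
    [0.0, -0.0005, 0, 0, 0],
    [0.0, -0.001, 0, 0, 0],
    [0.0, -0.0015, 0, 0, 0],
    [0.0, -0.002, 0, 0, 0],
    [0.0, -0.0025, 0, 0, 0],
    [0.0, -0.003, 0, 0, 0],
    [0.0, -0.003, 0, 0, 0],
    [0.0, -0.003, 0, 0, 0]
  ]
}}

```text
clock: 29.05
position: [537.8, -30.0, 81.6]
tool_rot: [[-0.002, 1.0, 0.002], [1.0, 0.002, 0.009], [0.009, 0.002, -1.0]]
force: [-2.1, 16.3, 8.0]
opening: 0.1
grip_force: 7.8
```

It now resists stiffly with almost no travel, so the collar is seated. I'll back away.

Emit:
{"op": "arm_command", "data": {
  "motion": [
    [0.0, 0.005, 0, 0, 0],
    [0.0, 0.02, 0, 0, 0],
    [0.0, 0.04, 0, 0, 0],
    [0.0, 0.045, 0, -0.03, 0],
    [0.0, 0.045, 0, -0.07, 0],
    [0.0, 0.045, 0, -0.11, 0],
    [0.0, 0.045, 0, -0.13, 0],
    [0.0, 0.045, 0, -0.13, 0]
  ]
}}

```text
clock: 30.05
position: [538.3, 10.5, 211.8]
tool_rot: [[-0.0, 1.0, 0.004], [1.0, 0.0, -0.001], [-0.001, 0.004, -1.0]]
force: [-0.6, 0.0, 0.6]
opening: -0.2
grip_force: 0.0
```

```bash
python3 - <<'E'
from h import *
m=cv2.imread("pics/m7.png")[:400,:]
im=snapshot("scene")[:,:,::-1]; im2=snapshot("side")[:,:,::-1]
c=lambda i,x,y,n,k:cv2.resize(cv2.convertScaleAbs(i[y:y+n,x:x+n],alpha=1.3,beta=10),(k,k),interpolation=cv2.INTER_CUBIC)
o=np.hstack([c(im,240,170,80,400),c(im2,255,190,80,400)])
# compare ring regions before/after the press
for n,(x,y,w,h) in dict(ring_scene=(220,220,110,140),ring_side=(570,160,80,150),open_place_scene=(0,250,90,140)).items():
    a,b=m[y:y+h,x:x+w],o[y:y+h,x:x+w]; print(n,cv2.absdiff(a,b).mean(), cv2.phaseCorrelate(*[np.float64(q.mean(2)) for q in(a,b)]))
print(sensors.observe()["position"],sensors.observe()["force"])
E
```

```text
ring_scene 6.11560606060606 ((0.013832554925244267, -0.013357185055951959), 0.9320031427219481)
ring_side 9.69425 ((0.016086093272491553, 0.04376300270361355), 0.6193430011159772)
open_place_scene 83.4515343915344 ((-0.14338769863690004, -0.006737115512805758), 0.6286827675235274)
[536.8  10.4 208.6] [-0.3  0.  -0.5]
```

```bash
python3 -c "
from cell import *
print(job_done())"
```

```text
the job is handed in; nothing more can be done
None
```

The linchpin is fully through the slot with its collar pressed against the drawbar. The ring is snapped shut over the tip and the arm is clear of everything; I handed the job in at about 30 s.

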